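# Close the sugar tin with its nested lids, then lift off the cover alone

## Robot

A 7-joint arm with a two-finger parallel gripper is mounted at the origin on the work surface. World frame = base frame: x ahead of the robot, y to its left, z up, the work surface at z = 0. Lengths are in m, angles in rad, forces in N, time in s.
With the tool pointing down it reaches from about 0.425 to 0.925 m from the base axis. Payload 6.8 kg.
Tool frame: the origin (TCP) lies at the very end of the fingers, on their centre line; the grasp point (between the pads) lies 19 mm behind it; y points along the fingers, z is the direction in which the jaws open and shut, and the axes are right-handed (so a half turn about y gives the same grasp; the last joint's range is limited). The gripper opens to 85 mm and grips with 20 to 120 N. Pads are 22 mm wide; open, the fingers measure 114 mm over their backs; the gripper's body (76 mm by 85 mm) begins 54 mm behind the grasp point. The pads swing forward as they close: fully open they stand 13 mm farther back than shut.
Start: joints at [-1.235, 0.477, 0.022, 1.555, -0.011, 1.109, -0.083], TCP at [0.29, 0.61, 0.231] pointing down, gripper open.
Joint ranges: [-2.96, 2.96], [-0.34, 2.1], [-1.41, 1.46], [0.24, 2.44], [-1.37, 4.51], [0.17, 1.92], [-2.96, 2.96]. Speed limits (rad/s): [2.39, 2.39, 3.14, 3.14, 3.14, 3.14, 3.14].

## Interface

Orientations are given as a unit quaternion [w, x, y, z].
In Python, from station import * gives the robot as it stands.
- The arm moves only by the shell command python3 -m jog 'ROWS' [OPENING] [FORCE]. ROWS is JSON, a list of rows, each a list of 2 entries, a list of its own where there are three numbers: the shift along the tool's x, y, z in mm, then the turn about the tool's y in rad. A call has 1 to 20 rows; each row is the pose to reach, as a shift and turn from the pose commanded when the call began, along the tool's axes at that moment; what a row does not reach only later rows make up. A row lasts 1/12 s, in which the tool goes at most 41.7 mm and 7.16 degrees, less where a joint would pass 70% of its speed; a pose out of reach is approached as far as the arm can. A call with a gripper value outside its range is refused whole. OPENING is the finger opening in mm, from 0 to 85.4, set as the call begins (- or left out, the last holds). The fingers move at their own pace and stop on an object; FORCE is the grip in N (left out, the last holds). Time passes only in rows, so rows that repeat a pose let the fingers close. It gives the time, the measured TCP pose, the force and the opening at its end, in the units of the state.
- get_obs(): the state, without advancing time (a new reading comes with each control period).
- read_camera(name): name is "scene" or "top" or "wrist"; returns a dict with "img" (480x640x3 uint8, red, green, blue), "depth" (480x640 float32, m along the optical axis (not along the pixel's ray), 0 where there is no reading), "fx", "fy", "cx", "cy" (pixels), "rvec" (rotation vector, rad) and "tvec" (3), from world to camera coordinates, as OpenCV has them. Camera axes: x right, y down, z forward; pixel columns grow to the right and rows downward; lengths in m; the calibration is good to about 2 mm. The wrist camera is an equidistant fisheye: a pixel r from the principal point sees the ray r / f radians off the axis. A picture is of the moment at which its call begins.
- hand_in(): hands the job in, once; it reports no verdict.
The state is a dict: "t": time; "q": joint angles; "joint_vel": joint speeds; "joint_torque": joint torques, N m; "eef_pos": TCP position; "tool_rot": TCP orientation; "contact_force": force on the tool from outside, world axes, zero at the start; "torque": the same for the moment, N m; "gripper_width": opening from 0.0 (shut) to 1.0 (fully open).
Only numpy, scipy, OpenCV 4.12 (cv2) and the standard library are available. Lean on these libraries where they do the work, as an engineer would, in place of code of your own. Each camera call takes 0.05 s, during which the arm holds its last target.

## Task

Pick up the nested pair of lids together by the inner lid's knob and lower the pair gently onto the open sugar tin, without dropping it, so that the inner lid is fully home in the mouth; let go of the knob. Then take the outer cover by its collar and lift it off alone, leaving the inner lid seated, so that I can see that it has sealed: finish while still holding the cover level in the gripper, with its lower rim higher than the top of the knob. Leave the tin where it stands and do not disturb the mug, the spoon and the jar.

Things in the scene. Friction and masses are not known exactly. Their poses are not given: they have to be found in the camera images.
- tin: Open round plain steel storage tin part-filled with sugar cubes (which lie low and are fixed in it), loose on the table, about 0.8 kg. Outer diameter 96, wall 3, so mouth diameter 90; height 100. Origin: centre of its underside, z up along its axis.
- tin_mouth (a point): Centre of the tin's mouth, level with the top of its rim, 100 mm above its underside.
- inner_lid: Inner lid, loose, 0.14 kg, round about z. From below: grey plug, diameter 84 (76 at its foot), 14 high; steel flange, diameter 100, 4 thick (14 to 18 above the origin); thin stem; wooden knob. Origin: centre of the plug's underside, z up. Starts on the table, under the cover. Fully home in the tin (flange on the rim, plug inside with 3 mm play all round) the origin is 86 mm above the tin's underside.
- knob_top (a point): Centre of the top face of the inner lid's cylindrical wooden knob (diameter 22, 47 to 79 above the inner lid's origin). The knob stands up through the cover's collar; its upper 28 mm show above it. Lifting the inner lid by the knob carries the cover on its flange.
- cover: Outer cover, loose, aluminium, 0.16 kg, round about z: a shallow cap, outer diameter 114, skirt 3 thick, top plate 3 thick (16 to 19 above the origin), with an upright tube (collar) in the middle. Not fastened: its plate lies on the inner lid's flange. Origin: centre of the skirt's lower edge, z up; nested, it is 2 mm above the inner lid's origin and up to 4 mm off-centre.
- collar_top (a point): Centre of the top edge of the cover's collar: an open tube, outer diameter 50, inner 42, 19 to 49 above the cover's origin, open right through the plate. Nested, its top is 51 mm above the inner lid's origin. Lifting by the collar lifts the cover alone.
- mug: Bystander: blue-glazed ceramic mug, diameter 80 plus a handle, 90 high. Origin: centre of its underside.
- spoon: Bystander: steel spoon, 160 long, lying on the table. Origin: middle of its underside.
- jar: Bystander: closed glass jar with a steel cap, diameter 56, 100 high. Origin: centre of its underside.
Not all that is in view belongs to the job. Several things look just like the cover: the one meant starts nearest to the robot's base. Leave any pink look-alike of the inner_lid alone.

How it is judged:
By the outcome, as a careful person would: the job done as asked, in the order asked, and still so for the second after the job is handed in, while the arm keeps its last pose, push and grip.
It also fails if it takes over 43 s, if anything falls off the work surface, if the arm or the gripper's body presses on something with over 40 N, if the wrist force passes 120 N, or if a joint passes its speed limit or range.

## Working session

There is one attempt and no reset: what is moved stays moved. The work goes in short steps, Python scripts to look and compute and a shell command to move; the robot and the scene stay as the last step left them, time stands still between calls to the robot, and variables do not carry over. Pictures are saved under pics/ and viewed, and the job is handed in when it is done.

```bash
ls; mkdir -p pics; cat > h.py <<'E'
from station import *
import numpy as np, cv2
def snap(n,f):
    c=read_camera(n); cv2.imwrite(f'pics/{f}.png',c['img'][:,:,::-1]); np.savez(f'pics/{f}.npz',**c); return c
def load(f): return dict(np.load(f'pics/{f}.npz'))
def cloud(c):
    v,u=np.mgrid[0:480,0:640]; d=c['depth']; 
    P=np.stack([(u-c['cx'])/c['fx']*d,(v-c['cy'])/c['fy']*d,d],-1)
    R=cv2.Rodrigues(c['rvec'])[0]
    W=(P-c['tvec'].reshape(3))@R
    W[d<=0]=np.nan
    return W
E
python3 - <<'E'
from h import *
o=get_obs();print({k:np.round(v,3) for k,v in o.items()})
for n in('scene','top'):snap(n,n+'0')
E
```

```text
pics
{'t': np.float64(0.0), 'q': array([-1.235,  0.478,  0.022,  1.556, -0.011,  1.109, -0.083]), 'joint_vel': array([ 0.   ,  0.001, -0.   , -0.   ,  0.   , -0.   ,  0.001]), 'joint_torque': array([-0.0000e+00, -5.9646e+01,  1.6080e+00, -2.8119e+01,  1.3000e-02,
        9.0000e-03,  0.0000e+00]), 'eef_pos': array([0.29 , 0.609, 0.23 ]), 'tool_rot': array([-0.689,  0.69 , -0.156,  0.156]), 'contact_force': array([ 0.123, -0.137, -0.881]), 'torque': array([-0.02 , -0.021, -0.021]), 'gripper_width': np.float64(0.998)}
```

View pics/scene0.png

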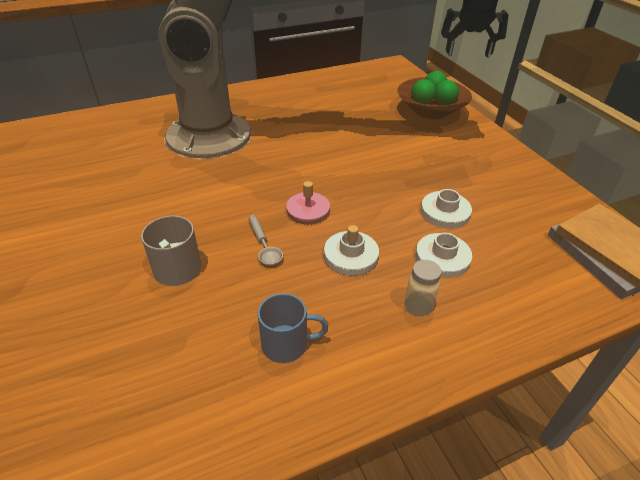

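View pics/top0.png

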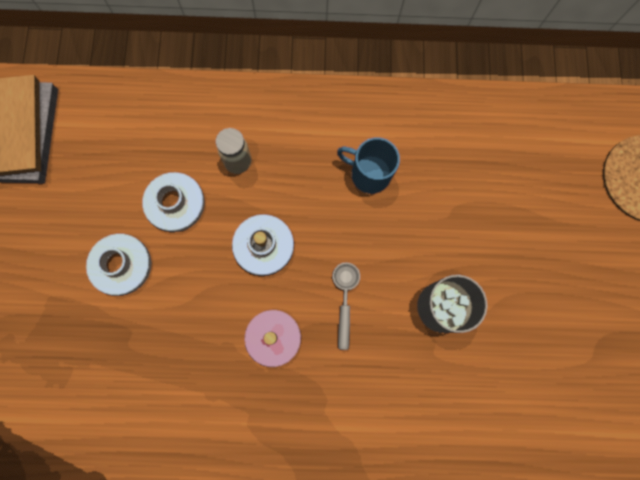

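The scene view shows three white covers with collars: (352,250) with a wooden knob through it, and (447,207) and (445,252), both empty. In the top view they are at (262,244), (118,264) and (173,201). The pink look-alike is at (272,338) and the tin at (453,305). Only the cover with the knob fits the description so far. I'll measure the distances to the base and check it in a crop.

```bash
python3 - <<'E'
from h import *
c=load('top0');W=cloud(c);s=load('scene0');S=cloud(s)
R=cv2.Rodrigues(c['rvec'])[0];print('top cam',-R.T@c['tvec'].reshape(3));R=cv2.Rodrigues(s['rvec'])[0];print('scene cam',-R.T@s['tvec'].reshape(3))
for n,(u,v) in dict(A=(262,244),B=(173,201),C=(118,264),pink=(272,338),tin=(453,305),mug=(373,166),jar=(231,145),spoon=(346,277),sp2=(344,345)).items():
    print(n,np.round(W[v,u],3))
# cluster fits
def circ(P):
    A=np.c_[2*P[:,:2],np.ones(len(P))];x=np.linalg.lstsq(A,(P[:,:2]**2).sum(1),rcond=None)[0]
    return x[:2],np.sqrt(x[2]+x[:2]@x[:2])
for nm,X in(('top',W),('scene',S)):
  P=X.reshape(-1,3);P=P[np.isfinite(P).all(1)]
  for n,ref in dict(A=W[244,262],B=W[201,173],C=W[264,118],pink=W[338,272],tin=W[305,453]).items():
    Q=P[np.hypot(*(P[:,:2]-ref[:2]).T)<0.075]
    Q=Q[Q[:,2]>.008]
    h,e=np.histogram(Q[:,2],bins=np.arange(.008,.12,.008));print(nm,n,h,Q[:,2].max())
    for lo,hi in((.015,.026),(.045,.056),(.073,.09),(.093,.11)):
        q=Q[(Q[:,2]>lo)&(Q[:,2]<hi)]
        if len(q)>8:
            k,_=None,0
            (cc,r),_,=cv2.minEnclosingCircle((q[:,:2]*1000).astype(np.float32)),0
            print('   ',lo,len(q),'enc',np.round(cc,1),round(r,1),'mean',np.round(q.mean(0)*1000,1))
im=c['img'][:,:,::-1];a=im[170:330,60:340];cv2.imwrite('pics/crop1.png',cv2.resize(a,None,fx=2.8,fy=2.8,interpolation=cv2.INTER_CUBIC))
E
```

```text
top cam [0.42300877 0.06500979 0.90099832]
scene cam [ 1.21659117 -0.19854462  0.71214731]
A [0.582 0.152 0.069]
B [0.674 0.336 0.001]
C [ 0.548  0.43  -0.002]
pink [0.419 0.126 0.082]
tin [ 0.486 -0.191  0.045]
mug [ 0.756 -0.051  0.006]
jar [0.751 0.212 0.104]
spoon [ 0.536 -0.002  0.003]
sp2 [0.41  0.001 0.024]
top A [  31 2168  270   37   55  186   10   14   59   63    0    0    0] 0.08443286774090818
    0.015 2410 enc [591.6 156.2] 57.5 mean [589.  155.6  21.8]
    0.045 208 enc [591.  156.9] 24.9 mean [590.3 156.4  51.3]
    0.073 120 enc [591.3 156.1] 10.7 mean [590.8 156.   80. ]
top B [  96 2045  106   81   89  175    0    0    0    0    0    0    0] 0.05470395305218374
    0.015 2107 enc [669.9 331.5] 57.5 mean [666.8 329.2  20.4]
    0.045 208 enc [669.6 331.2] 25.1 mean [668.8 331.3  49.9]
top C [  86 2223  122   90  108  179    0    0    0    0    0    0    0] 0.055176679099518296
    0.015 2284 enc [546.4 422.7] 57.8 mean [544.7 419.4  20.3]
    0.045 228 enc [546.8 422.2] 25.3 mean [546.5 422.6  49.4]
top pink [  66 2230    2    0    0    4    2    3   78   53    0   
[... 1131 characters left out ...]
53.8 411.1  20.2]
    0.045 141 enc [543.2 418.8] 27.1 mean [544.9 419.4  48.8]
scene pink [ 36 879  11  16   7  24  30  30  38  31   0   0   0] 0.08240901257315747
    0.015 897 enc [416.2 126.2] 52.1 mean [421.9 125.9  19.1]
    0.045 24 enc [420.4 126.5] 10.1 mean [424.5 125.6  52.2]
    0.073 66 enc [418.3 126.8] 11.2 mean [420.2 126.5  79. ]
scene tin [142 142 165 205 252 337 291 284 313 321 332 338   0] 0.10345635605056525
    0.015 192 enc [ 492.2 -185.9] 46.5 mean [ 521.1 -186.6   20.5]
    0.045 438 enc [ 484.3 -183.6] 49.6 mean [ 482.  -187.2   50.6]
    0.073 674 enc [ 484.  -185.2] 49.4 mean [ 485.4 -185.9   81.7]
    0.093 460 enc [ 483.4 -185.1] 49.1 mean [ 485.3 -185.9   98. ]
```

```bash
ls pics; python3 - <<'E'
from h import *
s=load('scene0');im=s['img'][:,:,::-1];cv2.imwrite('pics/crop2.png',cv2.resize(im[170:320,270:490],None,fx=3.5,fy=3.5,interpolation=cv2.INTER_CUBIC))
E
```

```text
crop1.png
scene0.npz
scene0.png
top0.npz
top0.png
```

View pics/crop2.png

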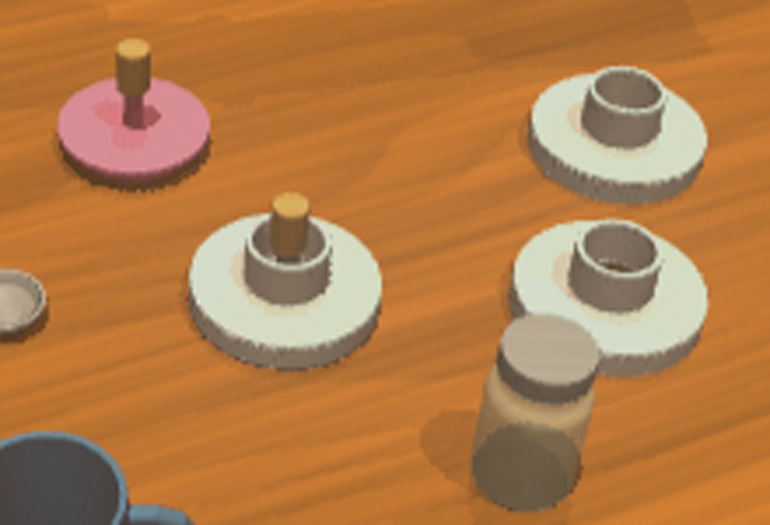

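The crop confirms it. A, the cover with the knob at scene (352,250), is 0.61 m from the base, against 0.69 m and 0.75 m for the two empty ones. Knob–tin offset agrees between the cameras to 0.3 mm. Next I'll work out the first move.

```bash
cat >> h.py <<'E'
from scipy.spatial.transform import Rotation as Ro
def rot():
    q=get_obs()['tool_rot'];return Ro.from_quat([q[1],q[2],q[3],q[0]]).as_matrix()
def to(p):
    o=get_obs();R=rot();d=(R.T@(np.array(p)-o['eef_pos']))*1000
    print('t',round(float(o['t']),2),'at',np.round(o['eef_pos']*1000,1),'shift',np.round(d,1),'F',np.round(o['contact_force'],1),'w',round(float(o['gripper_width'])*85.4,1));return d
E
python3 - <<'E'
from h import *
print(np.round(rot(),3)); to([.5903,.1547,.18])
E
```

```text
[[ 0.903 -0.001  0.429]
 [-0.429 -0.001  0.903]
 [ 0.    -1.    -0.002]]
t 0.1 at [289.6 609.1 230.4] shift [ 466.7   50.9 -281.2] F [-0.8  0.7  0.8] w 85.2
```

```bash
python3 -m jog '[[[10,1,-6],0],[[35,4,-21],0],[[65,7,-39],0],[[95,10,-57],0],[[127,14,-76],0],[[159,17,-96],0],[[191,21,-115],0],[[223,24,-134],0],[[255,28,-153],0],[[287,31,-173],0],[[319,35,-192],0],[[351,38,-211],0],[[383,42,-231],0],[[413,45,-249],0],[[438,48,-264],0],[[455,50,-274],0],[[464,51,-279],0],[[466.7,51,-281],0],[[466.7,51,-281],0],[[466.7,51,-281],0]]' 85 30; python3 - <<'E'
from h import *
print(np.round(rot(),3)); to([.5903,.1547,.055]); snap('wrist','w1');snap('top','t1')
E
```

```text
t: 1.77
eef_pos: [0.5898, 0.157, 0.1803]
tool_rot: [0.69, -0.69, 0.155, -0.155]
contact_force: [0.2, -0.0, -0.6]
gripper_width: 0.997
[[ 0.904 -0.001  0.428]
 [-0.428  0.001  0.904]
 [-0.001 -1.     0.001]]
t 1.77 at [589.8 157.  180.3] shift [  1.5 125.3  -1.9] F [ 0.2 -0.  -0.6] w 85.2
```

View pics/w1.png

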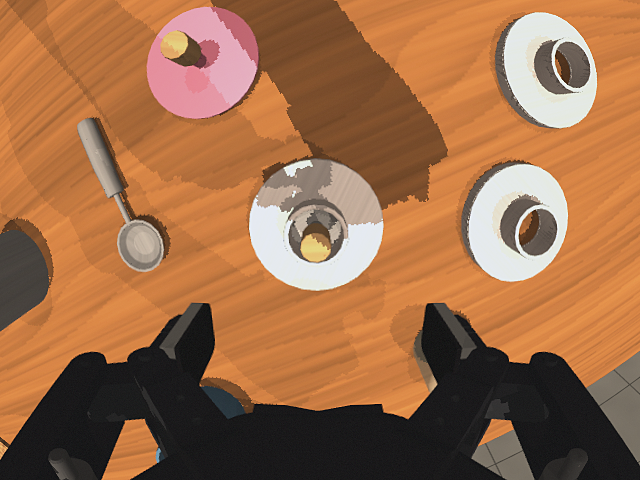

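The wrist view shows the knob top at (317,247), midway between the finger pads (about 200 and 437). I'll cross-check its position with the fisheye model.

```bash
cat >> h.py <<'E'
def fish(c,u,v,z):
    x,y=u-c['cx'],v-c['cy'];r=np.hypot(x,y);th=r/c['fx']
    d=np.array([np.sin(th)*x/r,np.sin(th)*y/r,np.cos(th)]);R=cv2.Rodrigues(c['rvec'])[0]
    o=-R.T@c['tvec'].reshape(3);d=R.T@d;return o+d*(z-o[2])/d[2]
def knob(c,sc=1):
    hsv=cv2.cvtColor(c['img'],cv2.COLOR_RGB2HSV);return hsv
E
python3 - <<'E'
from h import *
c=load('w1');print(fish(c,317,247,.080)); print(c['depth'][247,317])
# wrist depth -> knob top cloud
v,u=np.mgrid[200:300,240:400];d=c['depth'][200:300,240:400]
x=u-c['cx'];y=v-c['cy'];r=np.hypot(x,y)+1e-9;th=r/c['fx'];k=np.tan(th)/r
P=np.stack([x*k*d,y*k*d,d],-1);R=cv2.Rodrigues(c['rvec'])[0];W=((P-c['tvec'].reshape(3))@R).reshape(-1,3)
for lo,hi in((.07,.09),(.045,.058)):
    q=W[(W[:,2]>lo)&(W[:,2]<hi)]; print(len(q),cv2.minEnclosingCircle((q[:,:2]*1000).astype(np.float32)),np.median(q[:,2]))
cv2.imwrite('pics/w1c.png',cv2.resize(c['img'][140:310,220:420,::-1],None,fx=3.5,fy=3.5,interpolation=2))
E
```

```text
[0.59042323 0.1572665  0.08      ]
0.25420633
793 ((590.3781127929688, 156.079345703125), 11.030055046081543) 0.07858711230728883
1169 ((590.0814208984375, 156.10931396484375), 25.29779052734375) 0.05055126118019611
```

```bash
python3 -m jog '[[[1,10,-1],0],[[1,30,-1],0],[[1,55,-1],0],[[1,80,-1],0],[[1,100,-1],0],[[1,112,-1],0],[[1,118,-1],0],[[1,120,-1],0],[[1,120,-1],0]]' ; python3 - <<'E'
from h import *
to([.5903,.1556,.0545]);c=snap('wrist','w2')
E
```

```text
t: 2.62
eef_pos: [0.5913, 0.1544, 0.0604]
tool_rot: [0.69, -0.69, 0.155, -0.156]
contact_force: [-0.1, 0.6, -0.0]
gripper_width: 0.997
t 2.62 at [591.3 154.4  60.4] shift [-1.4  5.9  0.6] F [-0.1  0.6 -0. ] w 85.1
```

View pics/w2.png

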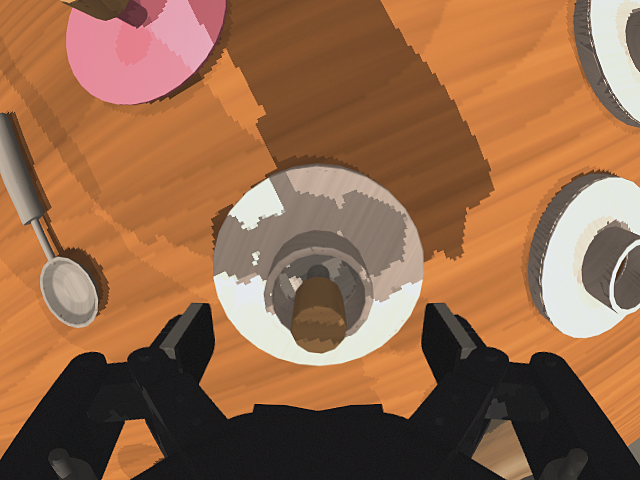

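The knob is centred between the open pads at (318,320). I'll drop the last 6 mm and close.

```bash
python3 -m jog '[[[-1,3,0.5],0],[[-1,6,0.5],0],[[-1,6,0.5],0],[[-1,6,0.5],0]]' 40 40; python3 -m jog '[[[0,0,0],0],[[0,0,0],0],[[0,0,0],0],[[0,0,0],0],[[0,0,0],0],[[0,0,0],0]]' 5 40;  python3 - <<'E'
from h import *
to([.5903,.1556,.0545]);c=snap('wrist','w3')
E
```

```text
t: 3.0
eef_pos: [0.5905, 0.1551, 0.0545]
tool_rot: [0.69, -0.69, 0.156, -0.156]
contact_force: [-0.7, 0.0, -0.4]
gripper_width: 0.479
t: 3.5
eef_pos: [0.5907, 0.155, 0.0547]
tool_rot: [0.69, -0.69, 0.156, -0.156]
contact_force: [-1.2, -1.3, 5.3]
gripper_width: 0.241
t 3.5 at [590.7 155.   54.7] shift [-0.6  0.2  0.4] F [-1.2 -1.3  5.3] w 20.6
```

View pics/w3.png

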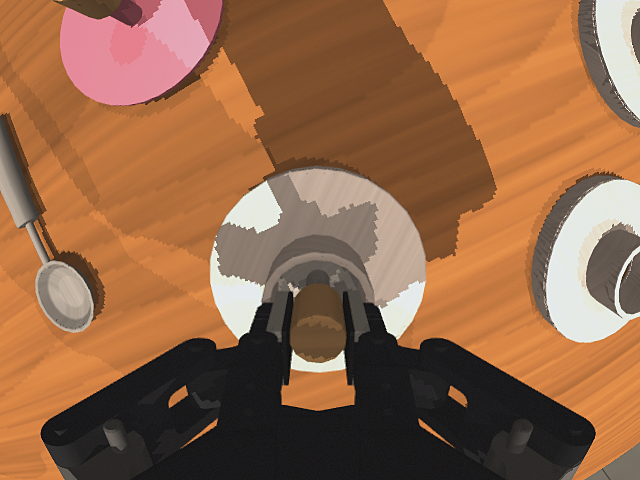

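The pads at (288,335) and (348,335) hold the knob at 20.6 mm, with about 5 N upward. I'll lift slowly to 30 mm and check.

```bash
python3 -m jog '[[[0,0,0],0],[[0,-2,0],0],[[0,-5,0],0],[[0,-10,0],0],[[0,-18,0],0],[[0,-26,0],0],[[0,-30,0],0],[[0,-30,0],0],[[0,-30,0],0]]' 5 45;  python3 - <<'E'
from h import *
to([.5903,.1556,.2]);c=snap('wrist','w4');snap('scene','s4')
im=load('s4')['img'][:,:,::-1];cv2.imwrite('pics/s4c.png',cv2.resize(im[120:320,250:480],None,fx=3,fy=3,interpolation=2))
E
```

```text
t: 4.3
eef_pos: [0.5907, 0.1551, 0.0848]
tool_rot: [0.69, -0.69, 0.155, -0.156]
contact_force: [-0.1, -1.1, -3.8]
gripper_width: 0.242
t 4.3 at [590.7 155.1  84.8] shift [  -0.5 -115.2    0.4] F [-0.1 -1.1 -3.8] w 20.7
```

View pics/s4c.png

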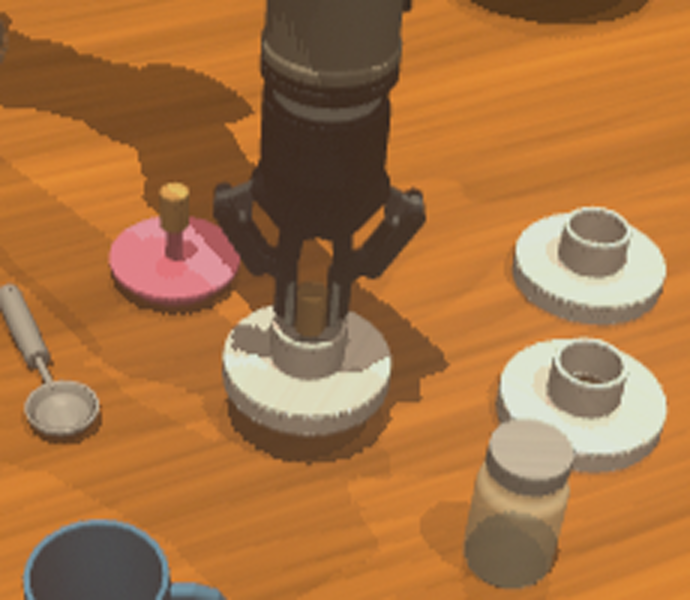

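It is lifted and level, with the wrist carrying about 3.8 N. Next I'll raise it and carry it over to the tin.

```bash
python3 -m jog '[[[0,-5,0],0],[[0,-15,0],0],[[0,-30,0],0],[[0,-50,0],0],[[0,-70,-4],0],[[2,-90,-14],0],[[4,-105,-30],0],[[7,-115,-50],0],[[10,-120,-73],0],[[14,-120,-98],0],[[17,-120,-123],0],[[21,-120,-148],0],[[24,-120,-173],0],[[28,-120,-198],0],[[31,-120,-223],0],[[35,-120,-248],0],[[38,-120,-273],0],[[42,-120,-296],0],[[45,-120,-316],0],[[47,-120,-332],0]]' ; python3 - <<'E'
from h import *
print(np.round(rot(),3));to([.4852,-.1831,.205])
E
```

```text
t: 6.07
eef_pos: [0.4896, -0.1671, 0.2052]
tool_rot: [-0.69, 0.69, -0.156, 0.157]
contact_force: [-0.2, -0.1, -2.9]
gripper_width: 0.238
[[ 0.902  0.001  0.431]
 [-0.431 -0.     0.902]
 [ 0.001 -1.    -0.   ]]
t 6.07 at [ 489.6 -167.1  205.2] shift [  2.9   0.2 -16.3] F [-0.2 -0.1 -2.9] w 20.3
```

```bash
python3 -m jog '[[[0.5,0,-6],0],[[1.5,0,-11],0],[[2.3,0,-15],0],[[2.5,0,-16.5],0],[[2.5,0,-16.5],0],[[2.5,0,-16.5],0],[[2.5,0,-16.5],0]]' ; python3 - <<'E'
from h import *
to([.4852,-.1831,.205])
for n in('wrist','top','scene'):snap(n,n[0]+'5')
im=load('s5')['img'][:,:,::-1];cv2.imwrite('pics/s5c.png',cv2.resize(im[60:320,60:320],None,fx=2.3,fy=2.3,interpolation=2))
E
```

```text
t: 6.65
eef_pos: [0.4858, -0.1802, 0.2042]
tool_rot: [0.69, -0.69, 0.155, -0.155]
contact_force: [-0.4, -0.5, -3.2]
gripper_width: 0.239
t 6.65 at [ 485.8 -180.2  204.2] shift [ 0.7 -0.8 -2.9] F [-0.4 -0.5 -3.2] w 20.4
```

View pics/w5.png

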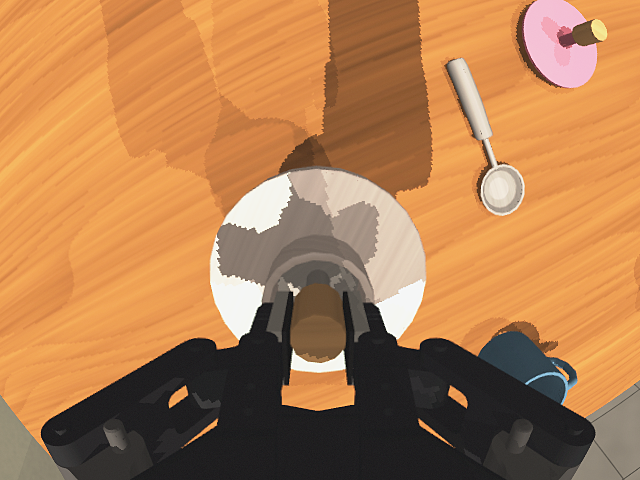

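View pics/s5c.png

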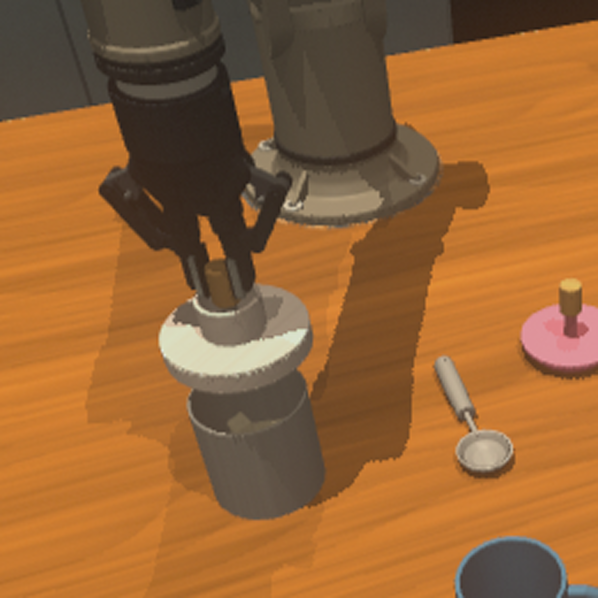

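View pics/t5.png

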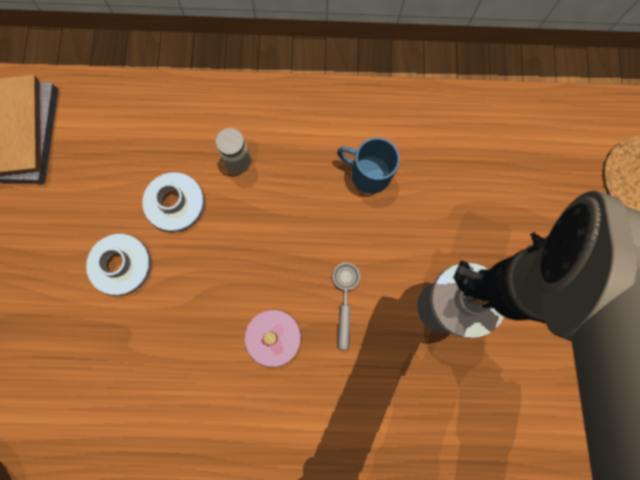

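The wrist view shows the pair hanging level, with the knob at (318,318) between the pads. The scene crop shows the cover (235,335) over the tin mouth (255,400). It's still 2.9 mm short in y. I'll correct that and check cover against tin in the depth data.

```bash
python3 -m jog '[[[0.3,0,-1.5],0],[[0.6,0,-2.9],0],[[0.6,0,-2.9],0],[[0.6,0,-2.9],0],[[0.6,0,-2.9],0]]' ; python3 - <<'E'
from h import *
to([.4852,-.1831,.205])
from scipy.optimize import least_squares
def fit(q,r):  # robust fixed-radius circle
    f=lambda p:np.hypot(q[:,0]-p[0],q[:,1]-p[1])-r
    s=least_squares(f,q[:,:2].mean(0),loss='soft_l1',f_scale=.001);return np.round(s.x*1000,1),len(q)
for n in('top','scene'):
    c=snap(n,n[0]+'6');W=cloud(c).reshape(-1,3);W=W[np.isfinite(W).all(1)]
    W=W[np.hypot(W[:,0]-.485,W[:,1]+.183)<.08]
    z=W[:,2];print(n,np.histogram(z,bins=np.arange(.02,.24,.01))[0])
    q=W[(z>.155)&(z<.166)];print(' cover skirt',fit(q,.057))
    q=W[(z>.180)&(z<.198)];q=q[np.hypot(q[:,0]-.485,q[:,1]+.183)<.03];print(' collar',fit(q,.025))
    q=W[(z>.04)&(z<.095)];q=q[np.abs(np.hypot(q[:,0]-.485,q[:,1]+.184)-.048)<.006];print(' tin wall now',fit(q,.048))
    W=cloud(load(n+'0')).reshape(-1,3);W=W[np.isfinite(W).all(1)];z=W[:,2]
    d=np.hypot(W[:,0]-.485,W[:,1]+.184)
    if n=='scene':
        # outer wall facing camera: x side
        q=W[(z>.03)&(z<.09)&(abs(d-.048)<.004)];print(' tin wall t0',fit(q,.048))
    q=W[(z>.0955)&(z<.106)&(abs(d-.0465)<.006)];print(' tin rim t0',fit(q,.0465))
E
```

```text
t: 7.22
eef_pos: [0.4848, -0.1839, 0.2043]
tool_rot: [0.69, -0.69, 0.156, -0.156]
contact_force: [-1.0, 0.4, -3.1]
gripper_width: 0.238
t 7.22 at [ 484.8 -183.9  204.3] shift [ 0.  -0.7  0.9] F [-1.   0.4 -3.1] w 20.3
top [  59   74   73   70   69   72   68   83   48    0    0    0    0   81
  532 1943   68   85  123   47   74]
 cover skirt (array([ 485.1, -182.6]), 120)
 collar (array([ 485.6, -182.4]), 119)
 tin wall now (array([ 485.5, -183.3]), 381)
 tin rim t0 (array([ 485.2, -182.3]), 402)
scene [ 182  256  337  391  354  321  269  273   94    0    0    0    0  214
  431 1298  169  195  135  136  190]
 cover skirt (array([ 482.2, -184.5]), 330)
 collar (array([ 482.4, -184.3]), 321)
 tin wall now (array([ 483.5, -185.2]), 1704)
 tin wall t0 (array([ 484.1, -185.1]), 1952)
 tin rim t0 (array([ 483.9, -185.2]), 361)
```

Cover and tin centres agree to within about 1 mm in both cameras. Lowering.

```bash
python3 -m jog '[[[0.3,3,0],0],[[0.6,9,0],0],[[0.6,17,0],0],[[0.6,26,0],0],[[0.6,34,0],0],[[0.6,40,0],0],[[0.6,43,0],0],[[0.6,45,0],0],[[0.6,46,0],0],[[0.6,46,0],0]]' ; python3 -m jog '[[[0,1,0],0],[[0,2,0],0],[[0,3,0],0],[[0,4,0],0],[[0,5,0],0],[[0,6,0],0],[[0,7,0],0],[[0,8,0],0],[[0,8,0],0]]'
```

```text
t: 8.15
eef_pos: [0.4854, -0.1842, 0.1583]
tool_rot: [0.69, -0.69, 0.156, -0.156]
contact_force: [0.2, 0.9, -2.7]
gripper_width: 0.242
t: 8.9
eef_pos: [0.4852, -0.1841, 0.15]
tool_rot: [-0.69, 0.69, -0.156, 0.155]
contact_force: [-0.6, 0.3, -3.1]
gripper_width: 0.245
```

The plug foot is about 4 mm inside the mouth with no contact. Continuing slowly.

```bash
python3 -m jog '[[[0,1,0],0],[[0,2,0],0],[[0,3,0],0],[[0,4,0],0],[[0,5,0],0],[[0,6,0],0],[[0,6,0],0]]' ; python3 -m jog '[[[0,0.5,0],0],[[0,1,0],0],[[0,1.5,0],0],[[0,2,0],0],[[0,2.5,0],0],[[0,2.5,0],0],[[0,2.5,0],0]]'; python3 -m jog '[[[0,0.3,0],0],[[0,0.6,0],0],[[0,1,0],0],[[0,1,0],0],[[0,1,0],0]]'
```

```text
t: 9.48
eef_pos: [0.4852, -0.1841, 0.1441]
tool_rot: [-0.69, 0.69, -0.156, 0.155]
contact_force: [-0.5, 0.8, -2.6]
gripper_width: 0.236
t: 10.07
eef_pos: [0.4853, -0.1841, 0.1418]
tool_rot: [0.69, -0.69, 0.156, -0.156]
contact_force: [-0.6, 0.5, -4.2]
gripper_width: 0.237
t: 10.48
eef_pos: [0.4853, -0.1841, 0.1408]
tool_rot: [0.69, -0.69, 0.156, -0.156]
contact_force: [-0.4, 0.3, -3.5]
gripper_width: 0.24
```

```bash
python3 -m jog '[[[0,0.3,0],0],[[0,0.6,0],0],[[0,0.6,0],0],[[0,0.6,0],0]]'; python3 -m jog '[[[0,0.3,0],0],[[0,0.6,0],0],[[0,0.6,0],0],[[0,0.6,0],0]]'
```

```text
t: 10.82
eef_pos: [0.4854, -0.1842, 0.1406]
tool_rot: [0.69, -0.69, 0.156, -0.156]
contact_force: [-3.4, 0.3, 5.5]
gripper_width: 0.24
t: 11.15
eef_pos: [0.4855, -0.1842, 0.1406]
tool_rot: [0.69, -0.69, 0.156, -0.156]
contact_force: [-4.7, 1.9, 11.0]
gripper_width: 0.236
```

There was firm contact at z = 0.1406, matching the predicted 0.1407 for fully home. I'll ease the push and let go.

```bash
python3 -m jog '[[[0,-0.4,0],0],[[0,-0.8,0],0],[[0,-0.8,0],0]]';  python3 -m jog '[[[0,0,0],0],[[0,0,0],0],[[0,0,0],0]]' 30; python3 -m jog '[[[0,0,0],0],[[0,0,0],0],[[0,0,0],0],[[0,0,0],0],[[0,0,0],0],[[0,0,0],0]]' 85; python3 - <<'E'
from h import *
to([.4852,-.1831,.205])
c=snap('wrist','w7');snap('scene','s7')
im=load('s7')['img'][:,:,::-1];cv2.imwrite('pics/s7c.png',cv2.resize(im[60:320,60:320],None,fx=2.3,fy=2.3,interpolation=2))
E
```

```text
t: 11.4
eef_pos: [0.4854, -0.1841, 0.1406]
tool_rot: [0.69, -0.69, 0.156, -0.156]
contact_force: [-2.7, 1.0, 6.0]
gripper_width: 0.239
t: 11.65
eef_pos: [0.4857, -0.1842, 0.1403]
tool_rot: [-0.69, 0.69, -0.155, 0.156]
contact_force: [-0.5, -0.1, 0.0]
gripper_width: 0.347
t: 12.15
eef_pos: [0.4854, -0.1841, 0.1404]
tool_rot: [0.69, -0.69, 0.156, -0.156]
contact_force: [-0.7, 0.7, -0.0]
gripper_width: 0.993
t 12.15 at [ 485.4 -184.1  140.4] shift [ -0.6 -64.6   0.9] F [-0.7  0.7 -0. ] w 84.8
```

View pics/w7.png

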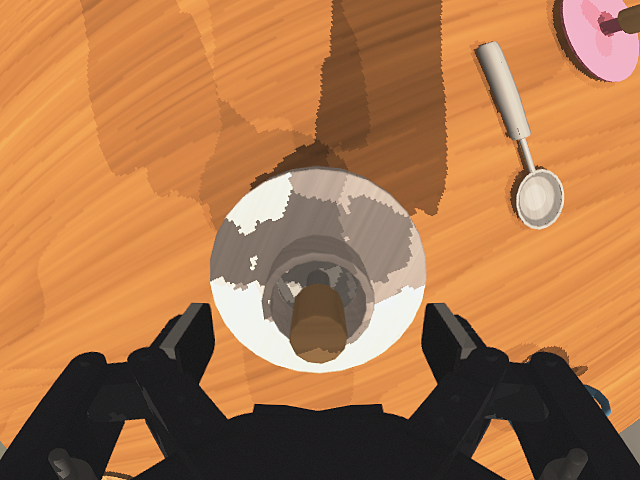

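View pics/s7c.png

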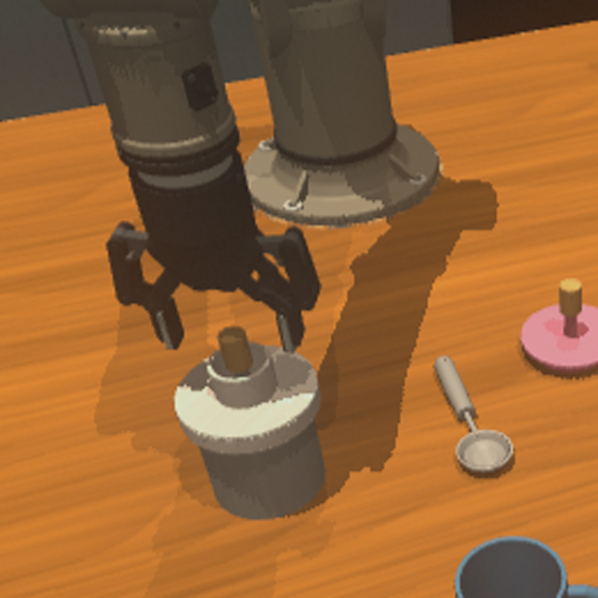

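The pair sits level on the tin and the fingers are clear. The collar at (318,290) is centred between the pads. I'll descend around the collar with the fingers open and close on it at z ≈ 0.109, where the gripper body stays about 17 mm above the knob.

```bash
python3 -m jog '[[[0,3,0],0],[[0,8,0],0],[[0,14,0],0],[[0,20,0],0],[[0,26,0],0],[[0,30,0],0],[[0,31.4,0],0],[[0,31.4,0],0],[[0,31.4,0],0]]' 85; python3 -m jog '[[[0,0,0],0],[[0,0,0],0],[[0,0,0],0],[[0,0,0],0]]' 55 30;python3 -m jog '[[[0,0,0],0],[[0,0,0],0],[[0,0,0],0],[[0,0,0],0],[[0,0,0],0],[[0,0,0],0]]' 40 40; python3 - <<'E'
from h import *
to([.4852,-.1831,.205])
c=snap('wrist','w8')
E
```

```text
t: 13.0
eef_pos: [0.4854, -0.1842, 0.1089]
tool_rot: [-0.69, 0.69, -0.156, 0.156]
contact_force: [0.2, -0.6, 0.2]
gripper_width: 0.996
t: 13.33
eef_pos: [0.4855, -0.1841, 0.1092]
tool_rot: [0.69, -0.69, 0.155, -0.156]
contact_force: [0.1, -0.3, 0.6]
gripper_width: 0.646
t: 13.83
eef_pos: [0.4855, -0.1842, 0.1095]
tool_rot: [0.69, -0.69, 0.155, -0.156]
contact_force: [-1.4, 0.1, 5.3]
gripper_width: 0.576
t 13.83 at [ 485.5 -184.2  109.5] shift [ -0.7 -95.5   0.9] F [-1.4  0.1  5.3] w 49.2
```

View pics/w8.png

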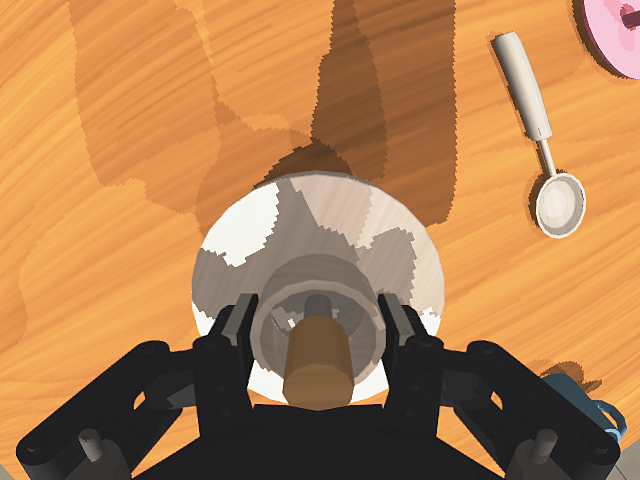

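The collar is gripped at 49.2 mm, with the knob free inside it at (318,360). Lifting slowly.

```bash
python3 -m jog '[[[0,-0.5,0],0],[[0,-1,0],0],[[0,-2,0],0],[[0,-4,0],0],[[0,-7,0],0],[[0,-10,0],0],[[0,-14,0],0],[[0,-17,0],0],[[0,-18,0],0],[[0,-18,0],0]]' 40 45; python3 - <<'E'
from h import *
to([.4852,-.1831,.205])
snap('scene','s9')
im=load('s9')['img'][:,:,::-1];cv2.imwrite('pics/s9c.png',cv2.resize(im[60:320,60:320],None,fx=2.3,fy=2.3,interpolation=2))
E
```

```text
t: 14.72
eef_pos: [0.4856, -0.1842, 0.1275]
tool_rot: [0.69, -0.69, 0.155, -0.156]
contact_force: [-0.3, 0.3, -0.8]
gripper_width: 0.577
t 14.72 at [ 485.6 -184.2  127.5] shift [ -0.8 -77.5   0.8] F [-0.3  0.3 -0.8] w 49.3
```

View pics/s9c.png

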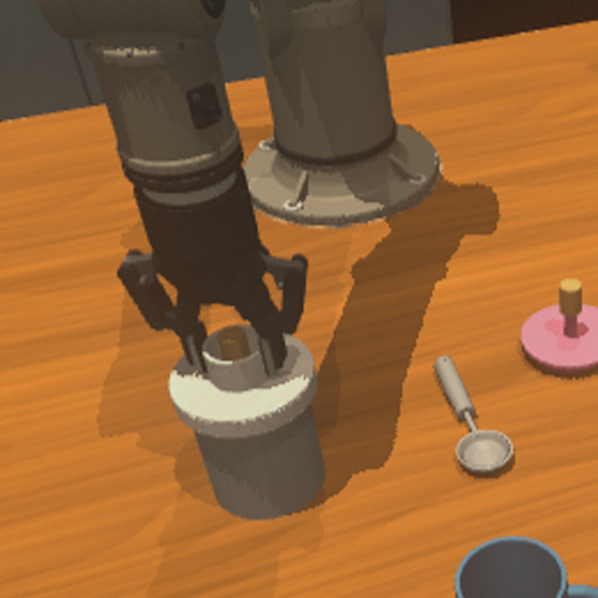

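The cover is rising alone and level at (242,380), while the knob stays low inside the collar at (235,345). I'll continue up.

```bash
python3 -m jog '[[[0,-2,0],0],[[0,-6,0],0],[[0,-12,0],0],[[0,-20,0],0],[[0,-30,0],0],[[0,-40,0],0],[[0,-50,0],0],[[0,-60,0],0],[[0,-70,0],0],[[0,-80,0],0],[[0,-88,0],0],[[0,-93,0],0],[[0,-95,0],0],[[0,-95,0],0],[[0,-95,0],0],[[0,-95,0],0]]'; python3 - <<'E'
from h import *
to([.4852,-.1831,.205])
from scipy.optimize import least_squares
def fit(q,r):
    f=lambda p:np.hypot(q[:,0]-p[0],q[:,1]-p[1])-r
    s=least_squares(f,q[:,:2].mean(0),loss='soft_l1',f_scale=.001);return np.round(s.x*1000,1),len(q)
c=snap('scene','s10');W=cloud(c).reshape(-1,3);W=W[np.isfinite(W).all(1)]
d=np.hypot(W[:,0]-.485,W[:,1]+.184);W=W[d<.075];z=W[:,2]
h,e=np.histogram(z,bins=np.arange(.02,.26,.004));print([(round(a*1000),int(b)) for a,b in zip(e,h)])
d=np.hypot(W[:,0]-.485,W[:,1]+.184)
q=W[(z>.03)&(z<.09)&(abs(d-.048)<.005)];print('tin',fit(q,.048))
q=W[(z>.155)&(z<.172)&(d<.02)];print('knob',fit(q,.011),q[:,2].max())
q=W[(z>.202)&(z<.216)];print('skirt',fit(q,.057),q[:,2].min())
q=W[(abs(z-.22)<.006)&(d<.055)&(d>.03)];A=np.c_[q[:,:2],np.ones(len(q))];print('plate tilt deg',np.degrees(np.linalg.lstsq(A,q[:,2],rcond=None)[0][:2]))
q=W[(abs(z-.104)<.006)&(d<.045)&(d>.015)];A=np.c_[q[:,:2],np.ones(len(q))];print('flange',len(q),np.median(q[:,2]),np.degrees(np.linalg.lstsq(A,q[:,2],rcond=None)[0][:2]))
cv2.imwrite('pics/s10c.png',cv2.resize(c['img'][30:330,40:340,::-1],None,fx=2,fy=2,interpolation=2))
snap('top','t10')
E
```

```text
t: 16.1
eef_pos: [0.485, -0.184, 0.2214]
tool_rot: [-0.69, 0.69, -0.156, 0.155]
contact_force: [0.3, 0.2, -2.0]
gripper_width: 0.577
t 16.1 at [ 485.  -184.   221.4] shift [-0.1 16.4  0.9] F [ 0.3  0.2 -2. ] w 49.3
[(20, 64), (24, 78), (28, 65), (32, 80), (36, 71), (40, 71), (44, 73), (48, 74), (52, 86), (56, 70), (60, 71), (64, 83), (68, 87), (72, 76), (76, 84), (80, 81), (84, 80), (88, 80), (92, 84), (96, 32), (100, 446), (104, 981), (108, 11), (112, 12), (116, 10), (120, 10), (124, 12), (128, 7), (132, 10), (136, 17), (140, 20), (144, 27), (148, 17), (152, 25), (156, 20), (160, 20), (164, 9), (168, 0), (172, 0), (176, 0), (180, 0), (184, 0), (188, 0), (192, 0), (196, 4), (200, 97), (204, 126), (208, 132), (212, 144), (216, 971), (220, 309), (224, 94), (228, 111), (232, 123), (236, 149), (240, 125), (244, 163), (248, 156), (252, 52)]
tin (array([ 482.4, -185.3]), 1143)
knob (array([ 483.7, -184.9]), 56) 0.16712472962644392
skirt (array([ 482.5, -184.7]), 466) 0.20200027160412087
plate tilt deg [-0.77925046  0.01013398]
flange 983 0.10459572610671392 [-0.18298022  0.13974329]
```

View pics/s10c.png

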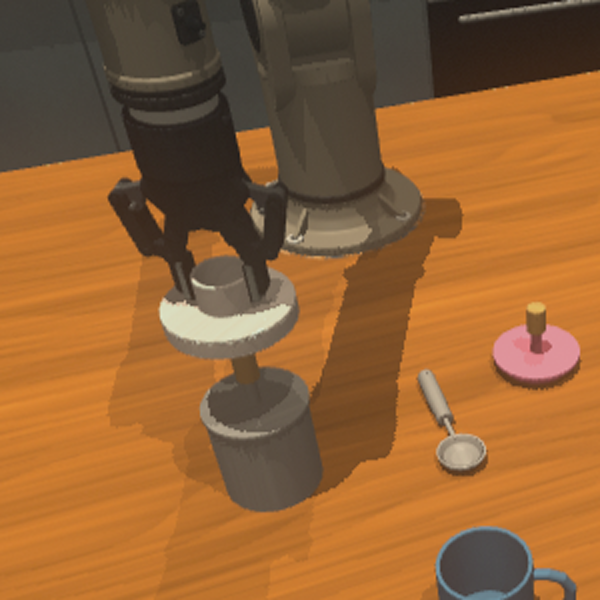

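View pics/t10.png

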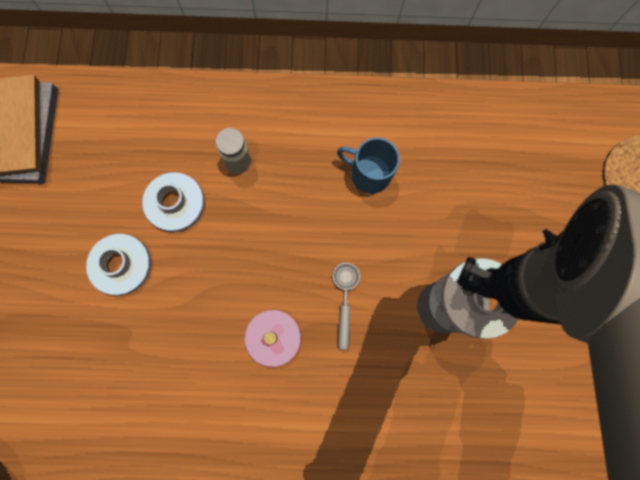

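The flange sits flat at 104.6 mm (fully home is 104). The knob top is at about 166 mm and the cover rim at about 200 mm, with under 1° of tilt. The bystanders are unmoved in the top view. Handing in.

```bash
python3 -m jog '[[[0,0,0],0],[[0,0,0],0],[[0,0,0],0],[[0,0,0],0]]'; python3 -c "
from station import *
print(hand_in())"
```

```text
t: 16.53
eef_pos: [0.4853, -0.1841, 0.2219]
tool_rot: [-0.69, 0.69, -0.156, 0.156]
contact_force: [-1.0, 0.6, -1.6]
gripper_width: 0.573
the job is handed in; nothing more can be done
None
```

The nested lids are on the sugar tin with the inner lid seated, and the gripper is holding the outer cover level above it. I handed the job in at 16.5 s, well inside the 43 s limit.

- **Placing:** I lifted the pair by the knob and lowered it until it made contact at tool height 140.6 mm, where I expected 140.7 mm for fully home. The push read about 11 N at most, and then I let go of the knob.
- **Lifting the cover:** I gripped the collar at about 49 mm and raised the cover straight up, alone.
- **Inner lid:** In the last images its flange is flat at about 104.6 mm, where 104 mm is fully home. The knob top is at about 166 mm.
- **Cover:** Its lower rim is at about 200 mm, above the knob, with less than 1° of tilt. The grip was steady at 49 mm.
- **Bystanders:** The mug, spoon, jar and look-alikes appear unmoved in the top view.
- **Small disagreement:** The scene camera's last fit puts the tin 1–2 mm from where it was at the start. Much of it was hidden by then, and the calibration is only good to about 2 mm. There were no sideways forces above about 5 N, so I take this as measurement error.

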